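Sort seasonings and medicines into their stands

ROBOT

A 6-joint arm with a two-finger parallel gripper is mounted at the origin on the work surface; the furniture and walls round the work are solid. World frame = base frame: x ahead of the robot, y to its left, z up, the work surface at z = 0. Lengths are in m, angles in rad, forces in N, time in s.
With the tool pointing down it reaches from about 0.3 to 0.775 m from the base axis. Payload 14.6 kg.
Tool frame: the origin (TCP) lies at the very end of the fingers, on their centre line; the grasp point (between the pads) lies 19 mm behind it; z points along the fingers, y is the line along which they close (so a half turn about z gives the same grasp; the last joint's range is limited). The gripper opens to 85 mm and grips with 20 to 120 N. Pads are 22 mm wide; open, the fingers measure 114 mm over their backs; the gripper's body (76 mm by 85 mm) begins 54 mm behind the grasp point. The pads swing forward as they close: fully open they stand 13 mm farther back than shut.
Start: joints at [1.046, 0.3, 1.521, -0, 1.321, -0.067], TCP at [0.243, 0.493, 0.231] pointing down, gripper open.
Joint ranges: [-3.03, 3.03], [-0.79, 2.21], [0.23, 2.52], [-1.04, 4.18], [0, 3.07], [-2.55, 2.55]. Speed limits (rad/s): [2.22, 2.22, 2.57, 3.14, 3.14, 3.14].

INTERFACE

Orientations are given as [roll, pitch, yaw] about the fixed x, y, z axes, in that order (R = Rz(yaw) Ry(pitch) Rx(roll)).
In Python, from workcell import sense, read_camera, camera_params, hand_in gives the robot as it stands.
- The arm moves only by the tool drive_tool, never from a script. Its argument "series" is a list that holds one entry, the list of rows, each a list of 5 numbers: the opening, from 0 (shut) to 1 (fully open), then the shift along the tool's x, y, z in normalised numbers (1 is 100 cm), then the turn about the tool's z in a scale on which 1.0 is 180 degrees. In form: [[[fingers, x, y, z, turn], ...]]. A call has 1 to 12 rows; each row is the pose to reach, as a shift and turn from the pose commanded when the call began, along the tool's axes at that moment; what a row does not reach only later rows make up. A row lasts 1/8 s, in which the tool goes at most 62.5 mm and 10.7 degrees, less where a joint would pass 70% of its speed; a pose out of reach is approached as far as the arm can. No shift or turn number may pass 1 either way. A call with a gripper value outside its range is refused whole. The fingers move at their own pace and stop on an object; the grip force is fixed at half the most. Time passes only in rows, so rows that repeat a pose let the fingers close. It gives the time, the measured TCP pose, the force, the opening and the grip force at its end, in the units of the state.
- sense(): the state, without advancing time (a new reading comes with each control period).
- read_camera(name): name is "scene" or "side" or "wrist"; returns the picture (420x560x3 uint8, red, green, blue); there is no depth.
- camera_params(name): a dict with "fx", "fy", "cx", "cy" (pixels), "k1" (the pictures are not rectified: a ray, as slopes to the right and down, at radius r is drawn at 1 + k1 r^2 times it, then the intrinsics apply), "extrinsics" (4x4, takes a point from camera to world coordinates). Camera axes: x right, y up, looking along -z (the intrinsics and any distortion apply to the point x, -y, -z); pixel columns grow to the right and rows downward; lengths in m; the calibration is good to about 2 mm. A picture is of the moment at which its call begins: read the wrist's pose just before it. camera_params takes no time and is no camera call; for the wrist camera it gives the pose at the moment of the call.
- hand_in(): hands the job in; it is judged then, once.
The state is a dict: "t": time; "joint_positions": joint angles; "joint_vel": joint speeds; "tau": joint torques, N m; "ee_pos": TCP position; "orientation": TCP orientation; "ft_force": force on the tool from outside, world axes, zero at the start; "wrist_torque": the same for the moment, N m; "grip_width": finger opening in m; "grip_force": force on a finger pad.
Only numpy, scipy, OpenCV 4.12 (cv2) and the standard library are available. Lean on these libraries where they do the work, as an engineer would, in place of code of your own. Each camera call takes 0.05 s, during which the arm holds its last target. There are 200 camera calls.

TASK

Seasonings and medicines have got mixed up on the worktop. Put the pepper mill and the spice jar into the wooden stand and the pill bottle and the dropper bottle into the grey stand, each standing upright right down in its own well: the wider thing of each pair in the larger well, the slimmer one in the smaller well. Leave the honey jar and the kitchen timer standing where they are, and knock nothing over.

Things in the scene. Friction and masses are not known exactly. Their poses are not given: they have to be found in the camera images.
- pepper_mill: dark wooden pepper mill, loose, 170 mm tall, 0.18 kg; body 58 mm across up to 122 mm height, above it a rounded head 49 mm across from 123 to 159 mm (widest near 140 mm, a good place to grip) and a small metal knob on top. Origin at the centre of its underside, z up. Belongs in the larger well of the wooden stand.
- spice_jar: slim glass spice jar with a dark green cap, loose, round, 106 mm tall; body 44 mm across up to 85 mm height, cap 45 mm across above; 0.11 kg. Origin at the centre of its underside, z up. Belongs in the smaller well of the wooden stand.
- pill_bottle: squat white round pill bottle with a ribbed blue cap, loose, 83 mm tall, 51 mm across, the cap (48 mm) from 66 mm height up; 0.08 kg. Origin at the centre of its underside, z up. Belongs in the larger well of the grey stand.
- dropper_bottle: small brown glass dropper bottle with a black rubber bulb, loose, 102 mm tall; round body 33 mm across up to 68 mm height, then a 24 mm collar and a 13 mm bulb; 0.07 kg. Origin at the centre of its underside, z up. Belongs in the smaller well of the grey stand.
- seasoning_stand: wooden stand, fixed, 100 (x) by 216 (y) by 16 mm high, two round wells, floor 4 mm and rim 16 mm above the worktop. Origin at the centre of its underside, y along its length: larger well, 74 mm across, centred at x = 0, y = +55 mm in its frame; smaller, 60 mm across, at x = 0, y = -55 mm. Place and yaw vary; the two stands may have changed places.
- medicine_stand: grey plastic stand, fixed, 88 (x) by 206 (y) by 16 mm high, two round wells, floor 4 mm and rim 16 mm above the worktop. Origin at the centre of its underside, y along its length: larger well, 66 mm across, centred at x = 0, y = +55 mm in its frame; smaller, 48 mm across, at x = 0, y = -55 mm. Place and yaw vary; the two stands may have changed places.
- honey_jar: bystander: jar of honey with a red lid, loose, 65 mm across, 100 mm tall, 0.44 kg. Origin at the centre of its underside, z up. Stays where it is.
- kitchen_timer: bystander: round kitchen timer, white below and red above, loose, 62 mm across, 55 mm tall, 0.11 kg. Origin at the centre of its underside, z up. Stays where it is.

How it is judged:
By the outcome, as a careful person would: the job done as asked, in the order asked, and still so for the second after the job is handed in, with the robot touching nothing.
It also fails if it takes over 128 s, if anything falls off the work surface, if the arm or the gripper's body presses on something with over 40 N, if the wrist force passes 120 N, or if a joint passes its speed limit or range.

## Working session

There is one attempt and no reset: what is moved stays moved. The work goes in short steps, Python scripts to look and compute and a tool call to move; the robot and the scene stay as the last step left them, time stands still between calls to the robot, and variables do not carry over. Pictures are saved under pics/ and viewed, at most 17 in all, crops included, and the job is handed in when it is done.

Besides the shell and the picture viewer there is one more tool, called after "Emit:" in YAML: its name, and indented under it one key for each argument. drive_tool: Moves the arm, as the interface text tells. Its arguments: {"type":"object","properties":{"series":{"type":"array"}},"required":["series"]}

```bash
mkdir -p pics; ls; python3 - <<'E'
from workcell import sense, read_camera, camera_params
import cv2
s=sense();print(s)
for n in("scene","side"):
    p=camera_params(n);print(n,p)
    cv2.imwrite(f"pics/{n}0.png",read_camera(n)[:,:,::-1])
E
```

```text
pics
{'t': 0.0, 'joint_positions': array([ 1.04640908e+00,  3.00473114e-01,  1.52156820e+00, -1.54788040e-05,
        1.32069161e+00, -6.65620173e-02]), 'joint_vel': array([ 5.82159584e-05, -8.84906670e-04,  1.20904315e-04, -1.80131603e-05,
       -6.43703165e-04, -5.78931519e-04]), 'tau': array([ 3.26755924e-05, -5.43494225e+01, -3.61791551e+01, -3.65897529e-05,
        4.06240506e-03,  1.22973861e-05]), 'ee_pos': array([0.24297269, 0.49316864, 0.23072566]), 'orientation': array([-3.14045391e+00, -6.08829438e-05,  2.68377123e+00]), 'ft_force': array([ 0.59056546, -0.87261137,  0.38979165]), 'wrist_torque': array([-0.02301062, -0.01554722, -0.02773726]), 'grip_force': 0.0, 'grip_width': 0.08546692500310696}
scene {'fx': 494.17074708944796, 'fy': 494.17074708944796, 'cx': 282.8311347396365, 'cy': 200.68910305416162, 'k1': -0.10279923219256168, 'extrinsics': array([[ 0.4645517 ,  0.69144389, -0.5532604 , -0.16246419],
       [-0.88538872,  0.3508878 , -0.30490093, -0.35101998],
       [-0.01668956,  0.63149276,  0.77520214,  1.05878086],
       [ 0.        ,  0.        ,  0.        ,  1.        ]])}
side {'fx': 538.093778368233, 'fy': 538.093778368233, 'cx': 285.622054714218, 'cy': 198.7081834371525, 'k1': 0.019771364265727315, 'extrinsics': array([[ 0.62879275,  0.5767559 , -0.52150965, -0.1147098 ],
       [-0.7775042 ,  0.47527693, -0.41182408, -0.49023987],
       [ 0.01033954,  0.66442793,  0.74728082,  1.00464265],
       [ 0.        ,  0.        ,  0.        ,  1.        ]])}
```

View pics/scene0.png

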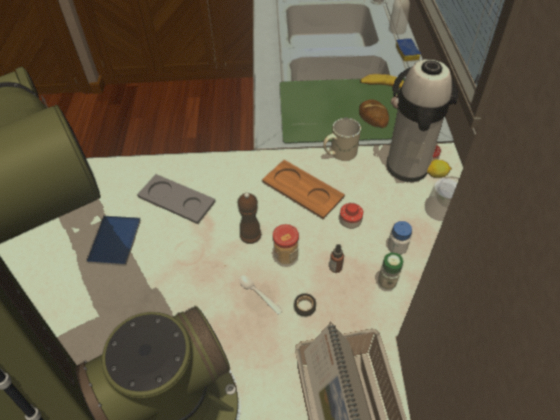

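View pics/side0.png

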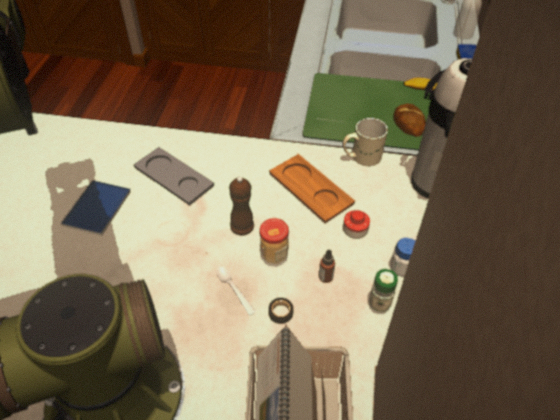

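Scene view: pepper mill at about (248,218), honey (286,244), timer (351,214), dropper (337,258), pill bottle (401,236), spice jar (391,270), wooden stand (303,188) and grey stand (176,198). The side view shows the same layout, with the pill bottle partly hidden by the dark post.

```bash
cat > h.py <<'E'
import numpy as np, cv2
from workcell import sense, read_camera, camera_params
def ray(P,px):
    px=np.float64(px).reshape(-1,1,2)
    K=np.array([[P["fx"],0,P["cx"]],[0,P["fy"],P["cy"]],[0,0,1]])
    u=cv2.undistortPoints(px,K,np.array([P["k1"],0,0,0.])).reshape(-1,2)
    E=np.array(P["extrinsics"]); d=np.c_[u[:,0],-u[:,1],-np.ones(len(u))]@E[:3,:3].T
    return E[:3,3],d
def plane(P,px,z):
    o,d=ray(P,px); return o+d*((z-o[2])/d[:,2])[:,None]
def proj(P,X):
    E=np.array(P["extrinsics"]);c=(np.float64(X).reshape(-1,3)-E[:3,3])@E[:3,:3]
    u=np.c_[c[:,0],-c[:,1]]/-c[:,2:];u=u*(1+P["k1"]*(u**2).sum(1))[:,None]
    return u*[P["fx"],P["fy"]]+[P["cx"],P["cy"]]
def blob(img,lo,hi,box):
    h=cv2.cvtColor(img,cv2.COLOR_RGB2HSV);m=cv2.inRange(h,np.array(lo),np.array(hi))
    k=np.zeros_like(m);x0,y0,x1,y1=box;k[y0:y1,x0:x1]=m[y0:y1,x0:x1]
    k=cv2.morphologyEx(k,cv2.MORPH_CLOSE,np.ones((3,3)))
    c=max(cv2.findContours(k,cv2.RETR_EXTERNAL,cv2.CHAIN_APPROX_NONE)[0],key=cv2.contourArea)
    return c[:,0,:]
E
python3 - <<'E'
from h import *
for n,pts in dict(scene=[(248,200),(248,238),(286,236),(351,214),(339,250),(337,262),(401,230),(391,262),(320,178),(280,178),(190,196),(160,188)],side=[(240,190),(273,231),(328,258),(327,270),(403,247),(385,280),(296,165),(176,176)]).items():
    im=cv2.imread(f"pics/{n}0.png");h=cv2.cvtColor(im,cv2.COLOR_BGR2HSV)
    for p in pts: print(n,p,h[p[1],p[0]])
    b=(130,150,450,300) if n=="scene" else (130,135,430,315)
    c=cv2.resize(im[b[1]:b[3],b[0]:b[2]],None,fx=2.5,fy=2.5,interpolation=cv2.INTER_CUBIC)
    cv2.imwrite(f"pics/{n}0c.png",c)
E
```

```text
scene (248, 200) [ 13 125 100]
scene (248, 238) [16 86 74]
scene (286, 236) [ 15 147 186]
scene (351, 214) [  5 149 118]
scene (339, 250) [21 54 61]
scene (337, 262) [13 98 78]
scene (401, 230) [106  98 143]
scene (391, 262) [ 29  60 187]
scene (320, 178) [ 29  46 188]
scene (280, 178) [ 14 160 169]
scene (190, 196) [ 18  39 118]
scene (160, 188) [ 16  36 121]
side (240, 190) [ 14 145  93]
side (273, 231) [ 16 170 228]
side (328, 258) [21 77 66]
side (327, 270) [ 11 135  91]
side (403, 247) [108 124 166]
side (385, 280) [ 24  81 228]
side (296, 165) [ 12 174 135]
side (176, 176) [ 16  51 134]
```

View pics/scene0c.png

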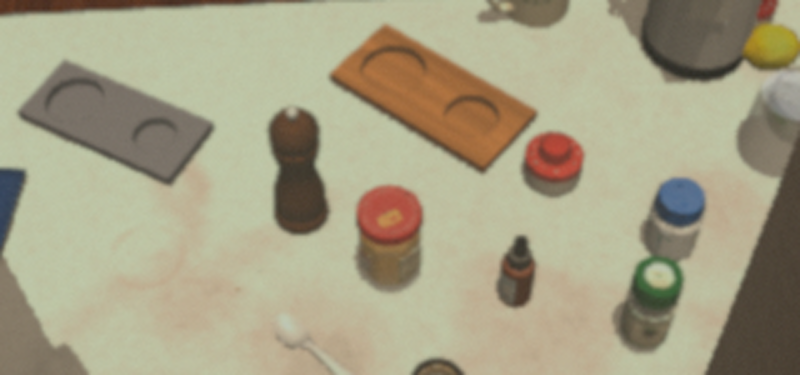

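View pics/side0c.png

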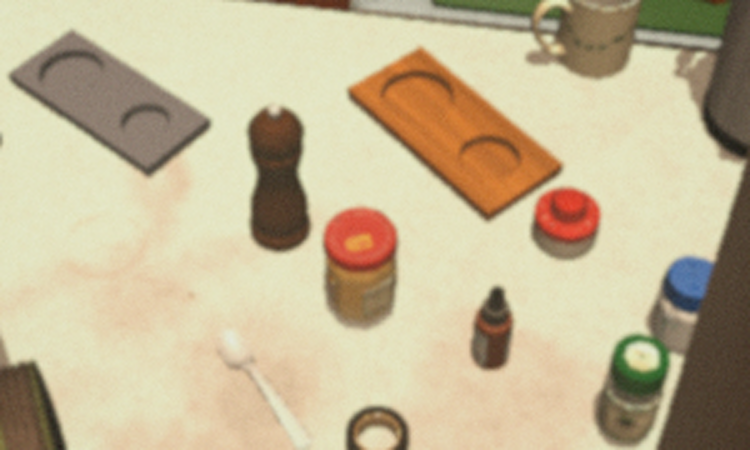

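Both crops show the larger wells at the upper-left end of each stand. The corners, knob, bulb and caps are sharp enough to pick by hand, so I will cast rays from both views and compare.

```bash
python3 - <<'E'
from h import *
P={n:camera_params(n) for n in("scene","side")}
off=dict(scene=(130,150),side=(130,135))
pk=dict(spice=(.106,(658,273),(641,355)),pill=(.083,(682,194),(692,276)),drop=(.100,(520,242),(497,294)),mill=(.168,(292,112),(275,110)),honey=(.1,(390,213),(360,238)),
 timer=(.055,(555,143),(570,198)))
for k,(z,a,b) in pk.items():
    pa=np.array(a)/2.5+off["scene"];pb=np.array(b)/2.5+off["side"]
    o1,d1=ray(P["scene"],pa);o2,d2=ray(P["side"],pb);d1=d1[0];d2=d2[0]
    t=np.linalg.lstsq(np.c_[d1,-d2],o2-o1,rcond=None)[0]
    X=(o1+t[0]*d1+o2+t[1]*d2)/2
    print(k,plane(P["scene"],pa,z)[0].round(4),plane(P["side"],pb,z)[0].round(4),"tri",X.round(4))
st=dict(grey=([(65,61),(213,125),(171,180),(20,110)],[(72,31),(210,122),(149,169),(11,73)]),wood=([(387,26),(536,111),(484,166),(331,73)],[(421,48),(562,166),(488,211),(349,90)]))
im={n:cv2.imread(f"pics/{n}0.png")[:,:,::-1].copy() for n in P}
for k,v in st.items():
    for n,c in zip(P,v):
        q=plane(P[n],np.array(c)/2.5+off[n],.016)[:,:2]
        e=np.linalg.norm(q-np.roll(q,-1,0),axis=1); ax=(q[0]+q[3]-q[1]-q[2])/2
        u=ax/np.linalg.norm(ax);m=q.mean(0)
        print(k,n,m.round(4),"edges",e.round(4),"yaxis deg",np.degrees(np.arctan2(u[1],u[0])).round(1),"large",(m+.055*u).round(4),"small",(m-.055*u).round(4))
E
```

```text
spice [ 0.4792 -0.2796  0.106 ] [ 0.478  -0.2797  0.106 ] tri [ 0.4781 -0.2797  0.1068]
pill [ 0.5915 -0.2679  0.083 ] [ 0.5892 -0.2655  0.083 ] tri [ 0.5773 -0.2694  0.1   ]
drop [ 0.4574 -0.1526  0.1   ] [ 0.4575 -0.1543  0.1   ] tri [ 0.4641 -0.1505  0.0896]
mill [0.4507 0.0833 0.168 ] [0.4509 0.0821 0.168 ] tri [0.4551 0.0863 0.1618]
honey [ 0.4318 -0.0296  0.1   ] [ 0.4308 -0.0292  0.1   ] tri [ 0.4288 -0.0311  0.104 ]
timer [ 0.6158 -0.1261  0.055 ] [ 0.617  -0.1258  0.055 ] tri [ 0.6158 -0.1262  0.0558]
grey scene [0.4597 0.3281] edges [0.2053 0.0839 0.2068 0.083 ] yaxis deg 89.1 large [0.4606 0.3831] small [0.4589 0.2731]
grey side [0.4594 0.3291] edges [0.2065 0.0831 0.2053 0.0833] yaxis deg 89.3 large [0.4601 0.3841] small [0.4587 0.2741]
wood scene [0.6512 0.032 ] edges [0.2098 0.0969 0.2134 0.0963] yaxis deg 78.8 large [0.6619 0.0859] small [ 0.6405 -0.022 ]
wood side [0.6508 0.0332] edges [0.2141 0.095  0.2097 0.0983] yaxis deg 78.7 large [0.6615 0.0872] small [ 0.64   -0.0207]
```

```bash
python3 - <<'E'
from h import *
P={n:camera_params(n) for n in("scene","side")}
# post edge: horizontal intersection of sight planes
L=[]
for n,ps in dict(scene=[(500,0),(455,150),(398,345)],side=[(480,0),(440,180),(378,410)]).items():
    im=cv2.imread(f"pics/{n}0.png")
    o,d=ray(P[n],ps); az=np.arctan2(d[:,1],d[:,0]); print(n,o.round(3),np.degrees(az).round(1))
    L.append((o[:2],d[1,:2]))
t=np.linalg.solve(np.c_[L[0][1],-L[1][1]],L[1][0]-L[0][0]);print("post",L[0][0]+t[0]*L[0][1])
print("airpot base",plane(P["scene"],[(408,180)],0),"can",plane(P["scene"],[(445,210)],0),"mug",plane(P["scene"],[(343,155)],0))
# heights: basket/ catalog top
print("basket",plane(P["scene"],[(300,345),(380,335)],0.08))
print("nadir px mill base/pill base",proj(P["scene"],[[.59,-.267,0],[.451,.083,0],[.4785,-.28,0],[.4575,-.1535,0]]).round(0))
E
```

```text
scene [-0.162 -0.351  1.059] [ 2.6  2.1 -1.1]
side [-0.115 -0.49   1.005] [17.7 15.9 13. ]
post [ 0.45192491 -0.32878174]
airpot base [[ 0.82325743 -0.21898702  0.        ]] can [[ 0.76477607 -0.34524839  0.        ]] mug [[ 0.83051089 -0.01313852  0.        ]]
basket [[ 0.20974397 -0.17757155  0.08      ]
 [ 0.30576396 -0.31791324  0.08      ]]
nadir px mill base/pill base [[397. 247.]
 [252. 236.]
 [386. 283.]
 [335. 269.]]
```

```bash
python3 - <<'E'
from h import *
A=[];B=[]
for n,box in dict(scene=(400,20,520,330),side=(380,120,500,380)).items():
    P=camera_params(n);im=cv2.imread(f"pics/{n}0.png")
    g=cv2.GaussianBlur(cv2.cvtColor(im,cv2.COLOR_BGR2GRAY),(5,5),0).astype(int)
    line=np.poly1d(np.polyfit([0,150,345],[500,455,398],1)) if n=="scene" else np.poly1d(np.polyfit([0,180,410],[480,440,378],1))
    ps=[]
    for r in range(box[1],box[3],10):
        c0=int(line(r));w=g[r,c0-18:c0+18];d=w[6:]-w[:-6];i=int(np.argmin(d))
        if d[i]<-25: ps.append((c0-18+i+3,r))
    o,d=ray(P,ps);d/=np.linalg.norm(d,axis=1)[:,None]
    u,s,v=np.linalg.svd(d);nn=v[2]; print(n,len(ps),"resid deg",np.degrees(np.abs(d@nn)).round(1).max(),ps[0],ps[-1])
    A.append(nn);B.append(nn@o)
dirn=np.cross(*A);dirn/=np.linalg.norm(dirn)
X=np.linalg.lstsq(np.array(A),np.array(B),rcond=None)[0]
print("dir",dirn.round(3),"pt",X.round(3),[ (X+dirn*((x-X[0])/dirn[0])).round(3) for x in(.2,.4,.6)], "angle between planes",np.degrees(np.arccos(abs(A[0]@A[1]))))
E
```

```text
scene 30 resid deg 1.8 (498, 20) (403, 320)
side 24 resid deg 1.0 (444, 130) (374, 370)
dir [0.128 0.046 0.991] pt [ 0.325 -0.36  -0.025] [array([ 0.2  , -0.405, -0.995]), array([ 0.4  , -0.333,  0.558]), array([ 0.6  , -0.261,  2.112])] angle between planes 13.63002018388679
```

```bash
python3 - <<'E'
from h import *
P=camera_params("scene")
print(plane(P,[(398,340),(410,415),(403,320)],0).round(3))
print(proj(P,[[.37,-.35,0],[.40,-.34,0],[.34,-.36,0]]).round(0))
s=sense()['ee_pos'];print(s,"to mill dx,dy",[.451,.083]-s[:2])
E
```

```text
[[ 0.351 -0.356  0.   ]
 [ 0.204 -0.437  0.   ]
 [ 0.403 -0.35   0.   ]]
[[398. 332.]
 [399. 319.]
 [398. 345.]]
[0.24295244 0.49319476 0.23075833] to mill dx,dy [ 0.20804756 -0.41019476]
```

The manual's scale: shifts go in shares of 100 cm and turns go in shares of 180 degrees. Converting my numbers, -60 mm / 1000 = -0.06, -40 mm / 1000 = -0.04, 63.8 degrees / 180 = 0.3544.

Emit:
drive_tool:
  series:
    - [[1, 0, 0, -0.02, 0.0556], [1, 0, 0, -0.04, 0.1111], [1, 0, 0, -0.06, 0.1667], [1, 0, 0, -0.06, 0.2222], [1, 0, 0, -0.06, 0.2778], [1, 0, 0, -0.06, 0.3333], [1, 0, 0, -0.06, 0.3544], [1, 0, 0, -0.06, 0.3544], [1, 0, 0, -0.06, 0.3544]]

```text
t: 1.23
ee_pos: [0.2431, 0.4933, 0.2911]
orientation: [-3.141, 0.0, 1.572]
ft_force: [0.5, 0.6, -0.2]
grip_width: 0.0855
grip_force: 0.0
```

Scaled: -410 mm / 1000 = -0.41, 208 mm / 1000 = 0.208.

Emit:
drive_tool:
  series:
    - [[1, -0.04, 0.02, 0, 0], [1, -0.08, 0.04, 0, 0], [1, -0.12, 0.06, 0, 0], [1, -0.165, 0.085, 0, 0], [1, -0.21, 0.108, 0, 0], [1, -0.255, 0.13, 0, 0], [1, -0.3, 0.152, 0, 0], [1, -0.345, 0.175, 0, 0], [1, -0.385, 0.195, 0, 0], [1, -0.41, 0.208, 0, 0], [1, -0.41, 0.208, 0, 0], [1, -0.41, 0.208, 0, 0]]

```text
t: 2.72
ee_pos: [0.4506, 0.0837, 0.2913]
orientation: [-3.141, -0.0, 1.571]
ft_force: [0.3, 0.5, -0.4]
grip_width: 0.0854
grip_force: 0.0
```

```bash
python3 - <<'E'
from h import *
s=sense();P=camera_params("wrist");im=read_camera("wrist");cv2.imwrite("pics/w1.png",im[:,:,::-1])
print(s['ee_pos'],s['orientation'],np.round(P['extrinsics'],3).tolist())
print(proj(P,[[.451,.083,.168],[.451,.083,.14],[.6617,.0865,.016],[.6403,-.0213,.016]]).round(0))
E
```

```text
[0.45062751 0.08368352 0.29126872] [-3.14148112e+00 -1.31289546e-04  1.57090301e+00] [[1.0, -0.001, -0.0, 0.451], [0.001, 0.944, 0.329, 0.168], [-0.0, -0.329, 0.944, 0.433], [0.0, 0.0, 0.0, 1.0]]
[[281. 201.]
 [281. 191.]
 [448. 161.]
 [419. 239.]]
```

View pics/w1.png

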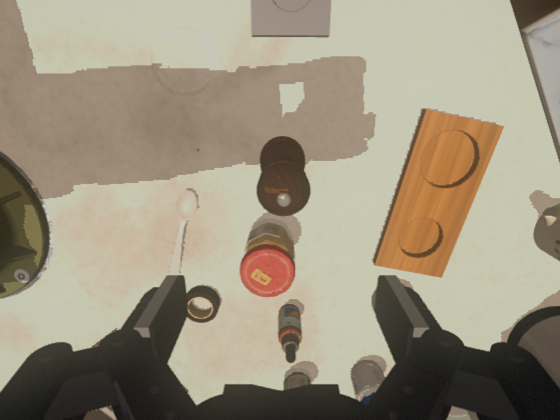

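Wrist view: mill knob at (284,200), wooden wells at (449,159) and (420,237). All are within 3 px of the projected positions, so I go down onto the mill head.

Scaled: 171 mm / 1000 = 0.171, 162 mm / 1000 = 0.162.

Emit:
drive_tool:
  series:
    - [[1, 0, 0.001, 0.03, 0], [1, 0, 0.001, 0.06, 0], [1, 0, 0.001, 0.09, 0], [1, 0, 0.001, 0.12, 0], [1, 0, 0.001, 0.145, 0], [1, 0, 0.001, 0.162, 0], [1, 0, 0.001, 0.171, 0], [1, 0, 0.001, 0.171, 0], [1, 0, 0.001, 0.171, 0]]

```text
t: 3.9
ee_pos: [0.4522, 0.0835, 0.121]
orientation: [3.14, -0.0, 1.571]
ft_force: [-0.4, 0.2, 0.5]
grip_width: 0.0854
grip_force: 0.0
```

Emit:
drive_tool:
  series:
    - [[0.7, 0, 0, 0, 0], [0.5, 0, 0, 0, 0], [0.3, 0, 0, 0, 0], [0.2, 0, 0, 0, 0], [0.2, 0, 0, 0, 0], [0.2, 0, 0, 0, 0], [0.2, 0, 0, 0, 0], [0.2, 0, 0, 0, 0]]

```text
t: 4.9
ee_pos: [0.4523, 0.0833, 0.121]
orientation: [3.14, -0.0, 1.57]
ft_force: [-1.1, 0.8, 7.4]
grip_width: 0.0461
grip_force: 60.9
```

The 46 mm width and the 7 N upward force say the pads sit slightly above the widest part. I'll reopen, lower 4 mm and grip again.

Scaled: 4 mm / 1000 = 0.004.

Emit:
drive_tool:
  series:
    - [[0.9, 0, 0, 0, 0], [0.9, 0, 0, 0, 0], [0.9, 0, 0, 0, 0], [0.9, 0, 0, 0.004, 0], [0.9, 0, 0, 0.004, 0], [0.6, 0, 0, 0.004, 0], [0.4, 0, 0, 0.004, 0], [0.2, 0, 0, 0.004, 0], [0.2, 0, 0, 0.004, 0], [0.2, 0, 0, 0.004, 0], [0.2, 0, 0, 0.004, 0], [0.2, 0, 0, 0.004, 0]]

```text
t: 6.4
ee_pos: [0.4522, 0.0833, 0.1167]
orientation: [3.141, -0.0, 1.57]
ft_force: [0.7, 0.3, 5.7]
grip_width: 0.0459
grip_force: 61.2
```

Scaled: -60 mm / 1000 = -0.06, -50 mm / 1000 = -0.05.

Emit:
drive_tool:
  series:
    - [[0.2, 0, 0, -0.005, 0], [0.2, 0, 0, -0.012, 0], [0.2, 0, 0, -0.02, 0], [0.2, 0, 0, -0.03, 0], [0.2, 0, 0, -0.04, 0], [0.2, 0, 0, -0.05, 0], [0.2, 0, 0, -0.06, 0], [0.2, 0, 0, -0.06, 0]]

```text
t: 7.4
ee_pos: [0.4522, 0.0833, 0.1771]
orientation: [3.14, -0.0, 1.57]
ft_force: [0.3, 0.8, -1.4]
grip_width: 0.046
grip_force: 61.6
```

```bash
python3 - <<'E'
from h import *
a=read_camera("scene")[120:270,170:350,::-1];b=read_camera("wrist")[:,:,::-1]
c=np.hstack([cv2.resize(a,None,fx=2,fy=2),cv2.resize(b,(400,300))]);cv2.imwrite("pics/c2.png",c)
E
```

```text
(no output)
```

View pics/c2.png

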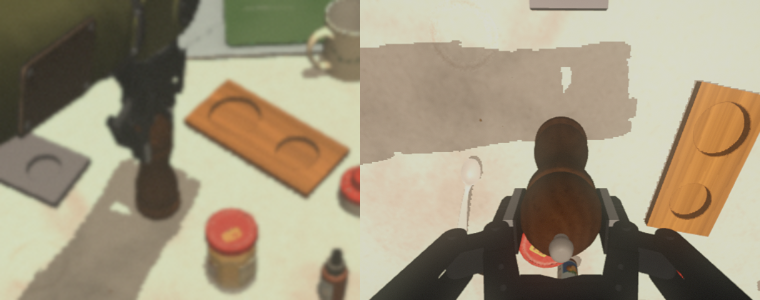

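The mill is held upright, clear of the worktop. I carry it to the larger wooden well.

Scaled: 209.5 mm / 1000 = 0.2095, 203 mm / 1000 = 0.203.

Emit:
drive_tool:
  series:
    - [[0.2, 0, 0.02, 0, 0], [0.2, 0.001, 0.05, 0, 0], [0.2, 0.002, 0.085, 0, 0], [0.2, 0.003, 0.12, 0, 0], [0.2, 0.003, 0.155, 0, 0], [0.2, 0.003, 0.185, 0, 0], [0.2, 0.003, 0.203, 0, 0], [0.2, 0.003, 0.2095, 0, 0], [0.2, 0.003, 0.2095, 0, 0], [0.2, 0.003, 0.2095, 0.015, 0], [0.2, 0.003, 0.2095, 0.03, 0], [0.2, 0.003, 0.2095, 0.036, 0]]

```text
t: 9.0
ee_pos: [0.6606, 0.0861, 0.1385]
orientation: [-3.139, 0.0, 1.57]
ft_force: [0.4, 0.3, -1.0]
grip_width: 0.0462
grip_force: 61.9
```

```bash
python3 - <<'E'
from h import *
print(sense()['ee_pos'])
a=read_camera("scene")[110:260,230:410,::-1];b=read_camera("wrist")[:,:,::-1]
c=np.hstack([cv2.resize(a,None,fx=2,fy=2),cv2.resize(b,(400,300))]);cv2.imwrite("pics/c3.png",c)
E
```

```text
[0.66062659 0.08612827 0.13846928]
```

View pics/c3.png

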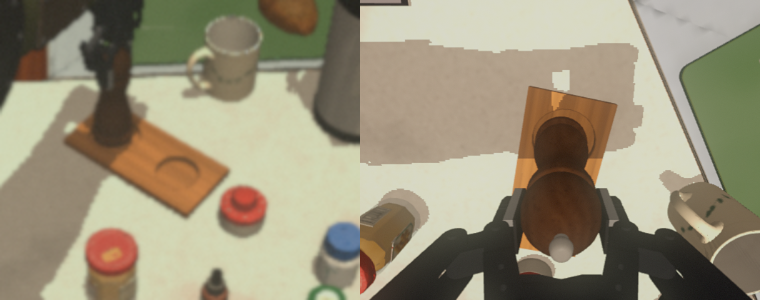

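The mill is centred over the larger well; I lower it.

Scaled: 19 mm / 1000 = 0.019, 17 mm / 1000 = 0.017.

Emit:
drive_tool:
  series:
    - [[0.2, 0, 0.001, 0.006, 0], [0.2, 0, 0.001, 0.012, 0], [0.2, 0, 0.001, 0.017, 0], [0.2, 0, 0.001, 0.019, 0], [0.2, 0, 0.001, 0.019, 0], [0.2, 0, 0.001, 0.019, 0], [0.2, 0, 0.001, 0.019, 0]]

```text
t: 9.98
ee_pos: [0.6624, 0.0862, 0.1214]
orientation: [3.141, 0.0, 1.57]
ft_force: [0.1, -0.5, -0.9]
grip_width: 0.0462
grip_force: 61.9
```

Scaled: 1.5 mm / 1000 = 0.0015, 1 mm / 1000 = 0.001.

Emit:
drive_tool:
  series:
    - [[0.2, 0, 0, 0.001, 0], [0.2, 0, 0, 0.0015, 0], [0.2, 0, 0, 0.0015, 0], [0.2, 0, 0, 0.0015, 0]]

```text
t: 10.48
ee_pos: [0.6627, 0.0862, 0.1208]
orientation: [3.14, -0.0, 1.57]
ft_force: [-0.9, -0.3, 5.2]
grip_width: 0.0461
grip_force: 62.4
```

Contact with the well floor. I release and rise.

Scaled: -135 mm / 1000 = -0.135, -105 mm / 1000 = -0.105.

Emit:
drive_tool:
  series:
    - [[0.4, 0, 0, 0, 0], [0.7, 0, 0, 0, 0], [1, 0, 0, 0, 0], [1, 0, 0, 0, 0], [1, 0, 0, 0, 0], [1, 0, 0, -0.02, 0], [1, 0, 0, -0.045, 0], [1, 0, 0, -0.075, 0], [1, 0, 0, -0.105, 0], [1, 0, 0, -0.135, 0], [1, 0, 0, -0.135, 0], [1, 0, 0, -0.135, 0]]

```text
t: 11.98
ee_pos: [0.6622, 0.0861, 0.2549]
orientation: [-3.142, 0.0, 1.57]
ft_force: [-0.1, 0.0, -0.2]
grip_width: 0.0853
grip_force: 0.0
```

Scaled: -366 mm / 1000 = -0.366, -183.5 mm / 1000 = -0.1835.

Emit:
drive_tool:
  series:
    - [[1, -0.035, -0.018, 0, 0], [1, -0.075, -0.038, 0, 0], [1, -0.115, -0.058, 0, 0], [1, -0.155, -0.078, 0, 0], [1, -0.195, -0.098, 0, 0], [1, -0.235, -0.118, 0, 0], [1, -0.275, -0.138, 0, 0], [1, -0.31, -0.156, 0, 0], [1, -0.34, -0.172, 0, 0], [1, -0.366, -0.1835, 0, 0], [1, -0.366, -0.1835, 0, 0], [1, -0.366, -0.1835, 0, 0]]

```text
t: 13.48
ee_pos: [0.4788, -0.2792, 0.2544]
orientation: [-3.141, -0.001, 1.57]
ft_force: [-0.5, 0.5, -0.0]
grip_width: 0.0854
grip_force: 0.0
```

```bash
python3 - <<'E'
from h import *
s=sense();P=camera_params("wrist");im=read_camera("wrist");sc=read_camera("scene")
print(s['ee_pos'],proj(P,[[.4785,-.28,.106],[.59,-.267,.083],[.4575,-.1535,.102]]).round(0))
c=np.hstack([cv2.resize(sc[110:290,230:440,::-1],(350,300)),cv2.resize(im[:,:,::-1],(400,300))]);cv2.imwrite("pics/c4.png",c)
E
```

```text
[ 0.47876868 -0.27919664  0.25435889] [[280. 192.]
 [396. 173.]
 [254.  38.]]
```

View pics/c4.png

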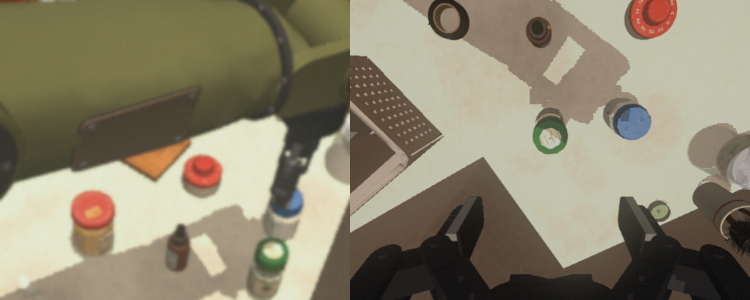

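Wrist view: spice cap at full-image (280,188) and pill cap at (395,171), both as predicted. A brown panel corner shows at (188,221), so I check its position before going down.

```bash
python3 - <<'E'
from h import *
P=camera_params("wrist");q=[(188,221),(301,375),(480,300)]
for z in(0,.1,.25):print(z,plane(P,q,z)[:,:2].round(3).tolist())
print(proj(P,[[.351,-.356,0],[.40,-.34,0]]).round())
E
```

```text
0 [[0.361, -0.349], [0.511, -0.601], [0.757, -0.467]]
0.1 [[0.391, -0.31], [0.503, -0.498], [0.687, -0.398]]
0.25 [[0.436, -0.252], [0.491, -0.344], [0.582, -0.295]]
[[181. 226.]
 [218. 214.]]
```

The panel corner is 136 mm away from the jar, so the descent is clear.

Scaled: 208 mm / 1000 = 0.208, 203 mm / 1000 = 0.203.

Emit:
drive_tool:
  series:
    - [[1, 0.0005, 0, 0.03, 0], [1, 0.0005, 0, 0.065, 0], [1, 0.0005, 0, 0.1, 0], [1, 0.0005, 0, 0.135, 0], [1, 0.0005, 0, 0.165, 0], [1, 0.0005, 0, 0.19, 0], [1, 0.0005, 0, 0.203, 0], [1, 0.0005, 0, 0.208, 0], [1, 0.0005, 0, 0.208, 0]]

```text
t: 14.7
ee_pos: [0.479, -0.2793, 0.0473]
orientation: [3.141, 0.0, 1.57]
ft_force: [0.2, 0.5, -0.3]
grip_width: 0.0856
grip_force: 0.0
```

Emit:
drive_tool:
  series:
    - [[0.7, 0, 0, 0, 0], [0.5, 0, 0, 0, 0], [0.3, 0, 0, 0, 0], [0.2, 0, 0, 0, 0], [0.2, 0, 0, 0, 0], [0.2, 0, 0, 0, 0], [0.2, 0, 0, 0, 0], [0.2, 0, 0, 0, 0]]

```text
t: 15.7
ee_pos: [0.479, -0.2796, 0.0476]
orientation: [3.141, 0.001, 1.57]
ft_force: [-1.1, 0.8, 6.0]
grip_width: 0.0443
grip_force: 56.1
```

Scaled: -100 mm / 1000 = -0.1, -90 mm / 1000 = -0.09.

Emit:
drive_tool:
  series:
    - [[0.2, 0, 0, -0.006, 0], [0.2, 0, 0, -0.018, 0], [0.2, 0, 0, -0.035, 0], [0.2, 0, 0, -0.055, 0], [0.2, 0, 0, -0.075, 0], [0.2, 0, 0, -0.09, 0], [0.2, 0, 0, -0.1, 0], [0.2, 0, 0, -0.1, 0]]

```text
t: 16.7
ee_pos: [0.4788, -0.2794, 0.1474]
orientation: [3.141, 0.001, 1.57]
ft_force: [0.5, -0.4, -1.8]
grip_width: 0.0442
grip_force: 57.8
```

Scaled: 258 mm / 1000 = 0.258, 254 mm / 1000 = 0.254.

Emit:
drive_tool:
  series:
    - [[0.2, 0.015, 0.009, 0, 0], [0.2, 0.045, 0.028, 0, 0], [0.2, 0.08, 0.05, 0, 0], [0.2, 0.115, 0.072, 0, 0], [0.2, 0.15, 0.094, 0, 0], [0.2, 0.185, 0.116, 0, 0], [0.2, 0.215, 0.134, 0, 0], [0.2, 0.24, 0.15, 0, 0], [0.2, 0.254, 0.1585, 0, 0], [0.2, 0.258, 0.161, 0, 0], [0.2, 0.258, 0.161, 0, 0], [0.2, 0.258, 0.161, 0, 0]]

```text
t: 18.2
ee_pos: [0.6395, -0.0221, 0.1468]
orientation: [-3.142, 0.0, 1.569]
ft_force: [0.4, -0.0, -1.7]
grip_width: 0.0444
grip_force: 57.7
```

Scaled: 75 mm / 1000 = 0.075, 68 mm / 1000 = 0.068.

Emit:
drive_tool:
  series:
    - [[0.2, 0, 0, 0.015, 0], [0.2, 0, 0, 0.035, 0], [0.2, 0, 0, 0.055, 0], [0.2, 0, 0, 0.068, 0], [0.2, 0, 0, 0.075, 0], [0.2, 0, 0, 0.075, 0]]

```text
t: 18.95
ee_pos: [0.6398, -0.0213, 0.0714]
orientation: [-3.141, -0.0, 1.57]
ft_force: [-1.1, 0.1, 0.0]
grip_width: 0.0444
grip_force: 57.8
```

```bash
python3 - <<'E'
from h import *
im=read_camera("wrist");a=read_camera("side")
P=camera_params("wrist")
print(sense()['ee_pos'],proj(P,[[.6403,-.0213,.016]]).round(),proj(P,[[.6403,-.0213,.029]]).round())
c=np.hstack([cv2.resize(a[110:260,230:410,::-1],(360,300)),cv2.resize(im[:,:,::-1],(400,300))]);cv2.imwrite("pics/c5.png",c)
E
```

```text
[ 0.64014272 -0.02137154  0.07235578] [[280. 231.]] [[280. 240.]]
```

View pics/c5.png

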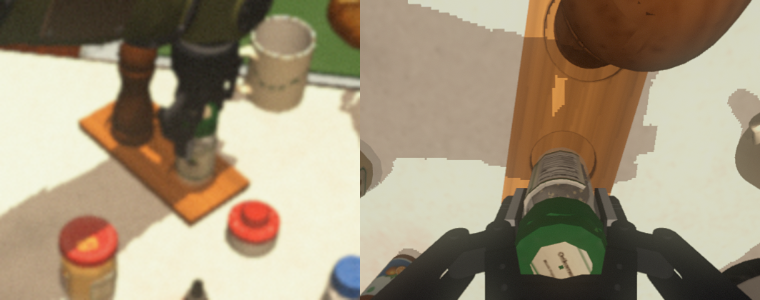

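The mill stands in its well, and the jar lines up with the smaller well (ring centred near composite (563,155)). I lower it.

Scaled: 21 mm / 1000 = 0.021, 20 mm / 1000 = 0.02.

Emit:
drive_tool:
  series:
    - [[0.2, 0, 0, 0.007, 0], [0.2, 0, 0, 0.013, 0], [0.2, 0, 0, 0.018, 0], [0.2, 0, 0, 0.02, 0], [0.2, 0, 0, 0.021, 0], [0.2, 0, 0, 0.021, 0], [0.2, 0, 0, 0.021, 0]]

```text
t: 19.92
ee_pos: [0.6399, -0.0215, 0.0517]
orientation: [3.141, 0.0, 1.57]
ft_force: [-4.7, -2.1, 7.6]
grip_width: 0.0444
grip_force: 58.6
```

Scaled: -150 mm / 1000 = -0.15, -120 mm / 1000 = -0.12.

Emit:
drive_tool:
  series:
    - [[0.4, 0, 0, 0, 0], [0.7, 0, 0, 0, 0], [1, 0, 0, 0, 0], [1, 0, 0, 0, 0], [1, 0, 0, 0, 0], [1, 0, 0, -0.02, 0], [1, 0, 0, -0.05, 0], [1, 0, 0, -0.085, 0], [1, 0, 0, -0.12, 0], [1, 0, 0, -0.15, 0], [1, 0, 0, -0.15, 0], [1, 0, 0, -0.15, 0]]

```text
t: 21.42
ee_pos: [0.6396, -0.0213, 0.201]
orientation: [-3.142, 0.0, 1.57]
ft_force: [0.3, 0.4, -0.9]
grip_width: 0.0856
grip_force: 0.0
```

Scaled: -245.7 mm / 1000 = -0.2457, -49.5 mm / 1000 = -0.0495.

Emit:
drive_tool:
  series:
    - [[1, -0.025, -0.005, 0, 0], [1, -0.06, -0.012, 0, 0], [1, -0.1, -0.02, 0, 0], [1, -0.14, -0.028, 0, 0], [1, -0.18, -0.036, 0, 0], [1, -0.215, -0.043, 0, 0], [1, -0.238, -0.048, 0, 0], [1, -0.2457, -0.0495, 0, 0], [1, -0.2457, -0.0495, 0, 0], [1, -0.2457, -0.0495, 0, 0]]

```text
t: 22.68
ee_pos: [0.5905, -0.266, 0.2008]
orientation: [3.142, -0.0, 1.571]
ft_force: [0.0, 0.2, 0.3]
grip_width: 0.0857
grip_force: 0.0
```

```bash
python3 - <<'E'
from h import *
im=read_camera("wrist");P=camera_params("wrist")
print(sense()['ee_pos'],proj(P,[[.59,-.267,.083]]).round())
c=blob(im,(98,80,60),(120,255,255),(180,80,400,330));(x,y),r=cv2.minEnclosingCircle(c)
print((x,y),r,plane(P,[(x,y)],.083))
E
```

```text
[ 0.59053495 -0.26598785  0.20081966] [[279. 203.]]
(278.0, 208.0) 26.400856018066406 [[ 0.58885829 -0.27125746  0.083     ]]
```

Emit:
drive_tool:
  series:
    - [[1, -0.003, -0.001, 0.03, 0], [1, -0.003, -0.001, 0.065, 0], [1, -0.003, -0.001, 0.1, 0], [1, -0.003, -0.001, 0.135, 0], [1, -0.003, -0.001, 0.158, 0], [1, -0.003, -0.001, 0.168, 0], [1, -0.003, -0.001, 0.17, 0], [1, -0.003, -0.001, 0.17, 0]]

```text
t: 23.72
ee_pos: [0.5897, -0.2701, 0.0318]
orientation: [3.14, 0.001, 1.57]
ft_force: [0.1, -0.8, 1.3]
grip_width: 0.0852
grip_force: 0.0
```

Emit:
drive_tool:
  series:
    - [[0.7, 0, 0, 0, 0], [0.5, 0, 0, 0, 0], [0.3, 0, 0, 0, 0], [0.3, 0, 0, 0, 0], [0.3, 0, 0, 0, 0], [0.3, 0, 0, 0, 0], [0.3, 0, 0, 0, 0]]

```text
t: 24.6
ee_pos: [0.5897, -0.2703, 0.0318]
orientation: [3.14, 0.001, 1.57]
ft_force: [-0.1, -0.9, 6.1]
grip_width: 0.0485
grip_force: 62.1
```

Scaled: -155 mm / 1000 = -0.155, -145 mm / 1000 = -0.145.

Emit:
drive_tool:
  series:
    - [[0.3, 0, 0, -0.006, 0], [0.3, 0, 0, -0.018, 0], [0.3, 0, 0, -0.038, 0], [0.3, 0, 0, -0.065, 0], [0.3, 0, 0, -0.095, 0], [0.3, 0, 0, -0.125, 0], [0.3, 0, 0, -0.145, 0], [0.3, 0, 0, -0.155, 0], [0.3, 0, 0, -0.155, 0], [0.3, 0, 0, -0.155, 0]]

```text
t: 25.85
ee_pos: [0.5889, -0.2699, 0.1849]
orientation: [-3.14, -0.001, 1.57]
ft_force: [0.2, -0.2, -1.7]
grip_width: 0.0481
grip_force: 62.0
```

Emit:
drive_tool:
  series:
    - [[0.3, 0.02, -0.004, 0, 0], [0.3, 0.055, -0.011, 0, 0], [0.3, 0.095, -0.019, 0, 0], [0.3, 0.135, -0.027, 0, 0], [0.3, 0.175, -0.035, 0, 0], [0.3, 0.215, -0.043, 0, 0], [0.3, 0.255, -0.051, 0, 0], [0.3, 0.295, -0.058, 0, 0], [0.3, 0.335, -0.066, 0, 0], [0.3, 0.375, -0.074, 0, 0], [0.3, 0.415, -0.082, 0, 0], [0.3, 0.455, -0.09, 0, 0]]

```text
t: 27.35
ee_pos: [0.4988, 0.1862, 0.1851]
orientation: [-3.14, 0.0, 1.57]
ft_force: [-0.3, -0.3, -1.9]
grip_width: 0.0481
grip_force: 62.0
```

Scaled: 198.5 mm / 1000 = 0.1985, 194 mm / 1000 = 0.194.

Emit:
drive_tool:
  series:
    - [[0.3, 0.04, -0.008, 0, 0], [0.3, 0.08, -0.016, 0, 0], [0.3, 0.12, -0.024, 0, 0], [0.3, 0.155, -0.031, 0, 0], [0.3, 0.18, -0.036, 0, 0], [0.3, 0.194, -0.039, 0, 0], [0.3, 0.1985, -0.039, 0, 0], [0.3, 0.1985, -0.039, 0, 0], [0.3, 0.1985, -0.039, 0, 0], [0.3, 0.1985, -0.039, 0, 0]]

```text
t: 28.6
ee_pos: [0.4608, 0.383, 0.1859]
orientation: [3.141, 0.0, 1.57]
ft_force: [-0.1, 0.7, -1.2]
grip_width: 0.0479
grip_force: 62.0
```

```bash
python3 - <<'E'
from h import *
im=read_camera("wrist");P=camera_params("wrist")
print(sense()['ee_pos'],proj(P,[[.4603,.3836,.016],[.4588,.2736,.016]]).round())
cv2.imwrite("pics/c6.png",im[:,:,::-1])
E
```

```text
[0.46075752 0.38315101 0.18593224] [[280. 185.]
 [278. 284.]]
```

View pics/c6.png

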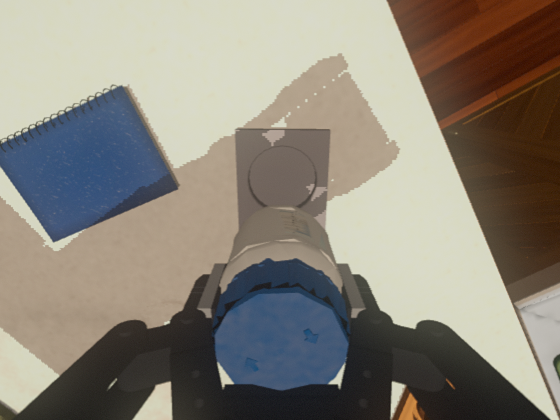

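Wrist view: pill bottle held upright. The larger grey well rim spans columns 248–317 and rows 145–211, so its centre is about (282,178), some 7 px off the prediction. I'll work that out.

```bash
python3 - <<'E'
from h import *
P=camera_params("wrist")
print(plane(P,[(282,178),(248,178),(317,178),(282,145),(282,211),(237,129),(330,129)],.016).round(4))
E
```

```text
[[0.4625 0.3903 0.016 ]
 [0.4299 0.3903 0.016 ]
 [0.4961 0.3903 0.016 ]
 [0.4624 0.4217 0.016 ]
 [0.4625 0.3567 0.016 ]
 [0.4213 0.4362 0.016 ]
 [0.5063 0.4363 0.016 ]]
```

Scaled: 124 mm / 1000 = 0.124, 118 mm / 1000 = 0.118.

Emit:
drive_tool:
  series:
    - [[0.3, 0.003, 0.001, 0.015, 0], [0.3, 0.003, 0.001, 0.04, 0], [0.3, 0.003, 0.001, 0.065, 0], [0.3, 0.003, 0.001, 0.09, 0], [0.3, 0.003, 0.001, 0.108, 0], [0.3, 0.003, 0.001, 0.118, 0], [0.3, 0.003, 0.001, 0.124, 0], [0.3, 0.003, 0.001, 0.124, 0], [0.3, 0.003, 0.001, 0.124, 0]]

```text
t: 29.78
ee_pos: [0.4618, 0.3867, 0.0625]
orientation: [3.141, -0.001, 1.57]
ft_force: [0.1, 0.1, -1.4]
grip_width: 0.0482
grip_force: 62.0
```

```bash
python3 - <<'E'
from h import *
im=read_camera("wrist");P=camera_params("wrist");s=sense()['ee_pos']
print(s,proj(P,[[.462,.3865,.016],[.462,.3865+.033,.016],[s[0]-.0255,s[1],.030],[s[0]+.0255,s[1],.03],[s[0],s[1]+.0255,.03]]).round())
a=read_camera("side");a=a[110:260,100:280,::-1]
cv2.imwrite("pics/c7.png",np.hstack([cv2.resize(a,(360,300)),cv2.resize(im[80:320,100:450,::-1],(437,300))]))
E
```

```text
[0.46178769 0.38674143 0.06245921] [[280. 238.]
 [280. 187.]
 [235. 248.]
 [324. 248.]
 [280. 206.]]
```

View pics/c7.png

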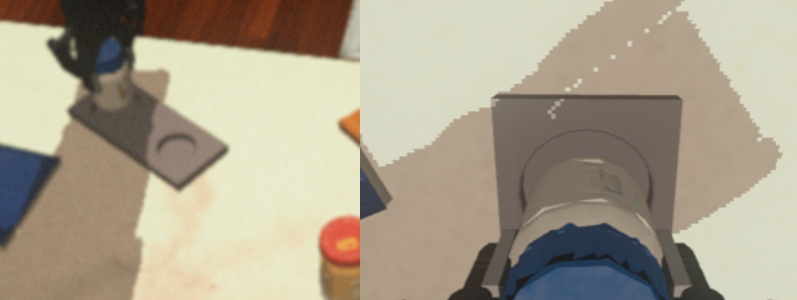

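Well rim top at about row 184 against 187 predicted, and the bottle base sits where expected. I'll shift 1.5 mm further and lower.

Scaled: 27 mm / 1000 = 0.027, 26.5 mm / 1000 = 0.0265.

Emit:
drive_tool:
  series:
    - [[0.3, 0.0015, 0.001, 0.006, 0], [0.3, 0.0015, 0.001, 0.013, 0], [0.3, 0.0015, 0.001, 0.019, 0], [0.3, 0.0015, 0.001, 0.024, 0], [0.3, 0.0015, 0.001, 0.0265, 0], [0.3, 0.0015, 0.001, 0.027, 0], [0.3, 0.0015, 0.001, 0.027, 0], [0.3, 0.0015, 0.001, 0.027, 0]]

```text
t: 30.88
ee_pos: [0.4626, 0.3882, 0.0358]
orientation: [3.141, -0.0, 1.57]
ft_force: [-3.8, -3.3, 10.5]
grip_width: 0.0482
grip_force: 63.0
```

Scaled: -165 mm / 1000 = -0.165, -150 mm / 1000 = -0.15.

Emit:
drive_tool:
  series:
    - [[0.5, 0, 0, 0, 0], [0.7, 0, 0, 0, 0], [1, 0, 0, 0, 0], [1, 0, 0, 0, 0], [1, 0, 0, 0, 0], [1, 0, 0, -0.02, 0], [1, 0, 0, -0.05, 0], [1, 0, 0, -0.085, 0], [1, 0, 0, -0.12, 0], [1, 0, 0, -0.15, 0], [1, 0, 0, -0.165, 0], [1, 0, 0, -0.165, 0]]

```text
t: 32.38
ee_pos: [0.4627, 0.3882, 0.2008]
orientation: [3.14, -0.001, 1.57]
ft_force: [1.0, -0.3, -0.4]
grip_width: 0.0852
grip_force: 0.0
```

Scaled: -520 mm / 1000 = -0.52, -490 mm / 1000 = -0.49.

Emit:
drive_tool:
  series:
    - [[1, -0.04, 0, 0, 0], [1, -0.085, 0, 0, 0], [1, -0.13, 0, 0, 0], [1, -0.175, 0, 0, 0], [1, -0.22, 0, 0, 0], [1, -0.265, 0, 0, 0], [1, -0.31, -0.001, 0, 0], [1, -0.355, -0.001, 0, 0], [1, -0.4, -0.002, 0, 0], [1, -0.445, -0.003, 0, 0], [1, -0.49, -0.004, 0, 0], [1, -0.52, -0.005, 0, 0]]

```text
t: 33.88
ee_pos: [0.4565, -0.1336, 0.1986]
orientation: [-3.14, -0.001, 1.569]
ft_force: [0.1, 0.2, 0.6]
grip_width: 0.0854
grip_force: 0.0
```

Scaled: -21.5 mm / 1000 = -0.0215, -15 mm / 1000 = -0.015.

Emit:
drive_tool:
  series:
    - [[1, -0.015, 0, 0, 0], [1, -0.0215, 0, 0, 0], [1, -0.0215, 0, 0, 0], [1, -0.0215, 0, 0, 0]]

```text
t: 34.38
ee_pos: [0.4573, -0.1527, 0.1997]
orientation: [-3.141, -0.0, 1.571]
ft_force: [-0.0, -0.2, -0.1]
grip_width: 0.0857
grip_force: 0.0
```

```bash
python3 - <<'E'
from h import *
im=read_camera("wrist");P=camera_params("wrist");s=sense()['ee_pos']
print(s,proj(P,[[.4575,-.1535,.1],[.4575,-.1535,.068]]).round())
a=read_camera("scene")[140:300,130:420,::-1]
cv2.imwrite("pics/c8.png",np.hstack([cv2.resize(a,(435,240)),cv2.resize(im[60:300,130:430,::-1],(300,240))]))
E
```

```text
[ 0.45733585 -0.15272177  0.19978411] [[280. 210.]
 [280. 198.]]
```

View pics/c8.png

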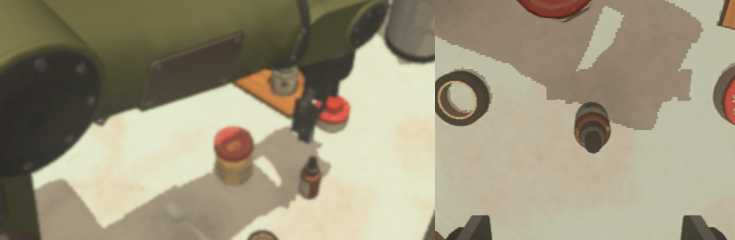

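```bash
python3 - <<'E'
from h import *
im=read_camera("wrist");P=camera_params("wrist")
g=im[130:240,250:330].max(2); m=(g<75).astype(np.uint8); ys,xs=np.nonzero(m);print(len(xs),xs.min()+250,xs.max()+250,ys.min()+130,ys.max()+130)
print(plane(P,[(289,203),(287,172)],.095).round(4),plane(P,[(287,172)],.0).round(4), proj(P,[[.4645,-.15,.1],[.4645,-.15,.0]]).round())
cv2.imwrite("pics/c9.png",cv2.resize(im[120:260,230:350,::-1],None,fx=4,fy=4))
p=camera_params("scene");print(proj(p,[[.4645,-.15,.1],[.4645,-.15,.0]]))
E
```

```text
483 275 301 163 211
[[ 0.4643 -0.1496  0.095 ]
 [ 0.4626 -0.125   0.095 ]] [[ 0.4644 -0.1468  0.    ]] [[289. 206.]
 [287. 175.]]
[[338.19929304 244.12478019]
 [335.32812948 266.66419573]]
```

View pics/c9.png

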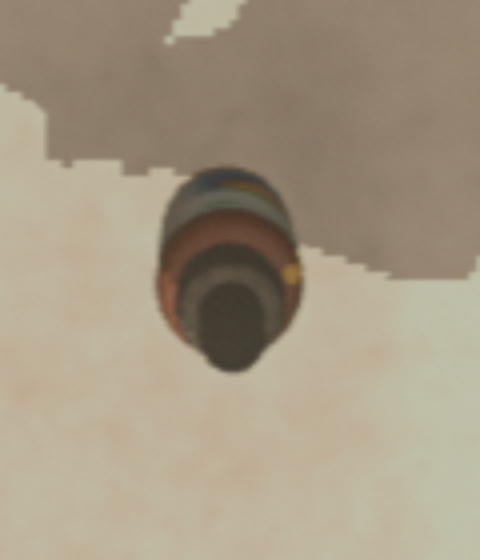

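Wrist view: bulb top centre at about (288,206), body centre at column 287.5. That puts the bottle at (0.4635, −0.150), so my first pick was 6 mm off. I correct for it and go down.

Scaled: 162 mm / 1000 = 0.162, 2.5 mm / 1000 = 0.0025.

Emit:
drive_tool:
  series:
    - [[1, 0.0025, 0.006, 0, 0], [1, 0.0025, 0.006, 0.02, 0], [1, 0.0025, 0.006, 0.05, 0], [1, 0.0025, 0.006, 0.085, 0], [1, 0.0025, 0.006, 0.115, 0], [1, 0.0025, 0.006, 0.14, 0], [1, 0.0025, 0.006, 0.155, 0], [1, 0.0025, 0.006, 0.162, 0], [1, 0.0025, 0.006, 0.162, 0], [1, 0.0025, 0.006, 0.162, 0]]

```text
t: 35.78
ee_pos: [0.4637, -0.1511, 0.0385]
orientation: [3.14, 0.0, 1.57]
ft_force: [0.4, -1.2, 0.4]
grip_width: 0.085
grip_force: 0.0
```

Emit:
drive_tool:
  series:
    - [[0.7, 0, 0, 0, 0], [0.5, 0, 0, 0, 0], [0.3, 0, 0, 0, 0], [0.15, 0, 0, 0, 0], [0.15, 0, 0, 0, 0], [0.15, 0, 0, 0, 0], [0.15, 0, 0, 0, 0], [0.15, 0, 0, 0, 0]]

```text
t: 36.78
ee_pos: [0.4633, -0.1511, 0.0382]
orientation: [3.141, 0.0, 1.57]
ft_force: [-2.2, -0.2, 6.1]
grip_width: 0.0301
grip_force: 58.9
```

Scaled: -155 mm / 1000 = -0.155, -145 mm / 1000 = -0.145.

Emit:
drive_tool:
  series:
    - [[0.15, 0, 0, -0.006, 0], [0.15, 0, 0, -0.018, 0], [0.15, 0, 0, -0.038, 0], [0.15, 0, 0, -0.065, 0], [0.15, 0, 0, -0.095, 0], [0.15, 0, 0, -0.125, 0], [0.15, 0, 0, -0.145, 0], [0.15, 0, 0, -0.155, 0], [0.15, 0, 0, -0.155, 0], [0.15, 0, 0, -0.155, 0]]

```text
t: 38.02
ee_pos: [0.4629, -0.1508, 0.192]
orientation: [-3.14, -0.001, 1.57]
ft_force: [-0.6, 0.0, -1.2]
grip_width: 0.0305
grip_force: 59.4
```

Scaled: 427 mm / 1000 = 0.427, -2.5 mm / 1000 = -0.0025.

Emit:
drive_tool:
  series:
    - [[0.15, 0.015, 0, 0, 0], [0.15, 0.05, 0, 0, 0], [0.15, 0.09, 0, 0, 0], [0.15, 0.135, -0.001, 0, 0], [0.15, 0.18, -0.001, 0, 0], [0.15, 0.225, -0.001, 0, 0], [0.15, 0.27, -0.002, 0, 0], [0.15, 0.315, -0.002, 0, 0], [0.15, 0.36, -0.0025, 0, 0], [0.15, 0.395, -0.0025, 0, 0], [0.15, 0.418, -0.0025, 0, 0], [0.15, 0.427, -0.0025, 0, 0]]

```text
t: 39.52
ee_pos: [0.4601, 0.2774, 0.1922]
orientation: [-3.141, 0.0, 1.572]
ft_force: [-0.5, -0.0, -0.5]
grip_width: 0.0301
grip_force: 59.4
```

Scaled: 110 mm / 1000 = 0.11, 103 mm / 1000 = 0.103.

Emit:
drive_tool:
  series:
    - [[0.15, 0, 0, 0, 0], [0.15, 0, 0, 0.015, 0], [0.15, 0, 0, 0.04, 0], [0.15, 0, 0, 0.065, 0], [0.15, 0, 0, 0.088, 0], [0.15, 0, 0, 0.103, 0], [0.15, 0, 0, 0.11, 0], [0.15, 0, 0, 0.11, 0], [0.15, 0, 0, 0.11, 0]]

```text
t: 40.65
ee_pos: [0.4613, 0.2762, 0.0835]
orientation: [3.141, -0.001, 1.57]
ft_force: [-0.1, -0.6, -0.7]
grip_width: 0.0303
grip_force: 59.4
```

```bash
python3 - <<'E'
from h import *
im=read_camera("wrist");P=camera_params("wrist");s=sense()['ee_pos']
print(s,proj(P,[[.4605,.2765,.016],[.4605,.3005,.016],[.4365,.2765,.016],[.4845,.2765,.016],[s[0],s[1]+.0165,s[2]-.0382]]).round())
a=read_camera("side");a=a[110:260,100:280,::-1]
cv2.imwrite("pics/c10.png",np.hstack([cv2.resize(a,(360,300)),cv2.resize(im[80:320,100:450,::-1],(437,300))]))
E
```

```text
[0.46131677 0.2761879  0.08350243] [[279. 225.]
 [279. 190.]
 [243. 225.]
 [314. 225.]
 [280. 218.]]
```

View pics/c10.png

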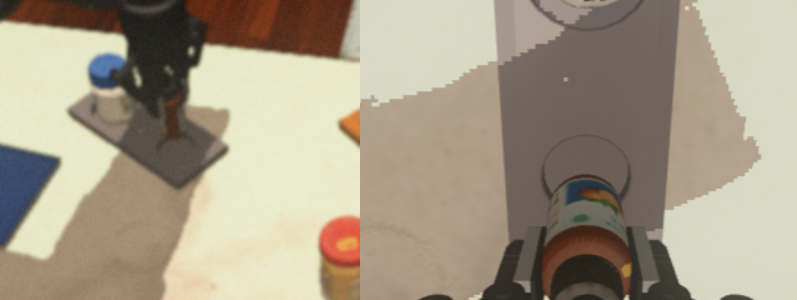

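Wrist view: well rim top at row 188, centre column 281; bottle base front at row 221. The bottle needs about 3 mm more in +y.

Scaled: 41.5 mm / 1000 = 0.0415, 39 mm / 1000 = 0.039.

Emit:
drive_tool:
  series:
    - [[0.15, 0.003, 0, 0.008, 0], [0.15, 0.003, 0, 0.018, 0], [0.15, 0.003, 0, 0.027, 0], [0.15, 0.003, 0, 0.034, 0], [0.15, 0.003, 0, 0.039, 0], [0.15, 0.003, 0, 0.0415, 0], [0.15, 0.003, 0, 0.0415, 0], [0.15, 0.003, 0, 0.0415, 0]]

```text
t: 41.75
ee_pos: [0.461, 0.2792, 0.0422]
orientation: [3.141, -0.0, 1.57]
ft_force: [-5.7, -2.9, 12.4]
grip_width: 0.0303
grip_force: 60.7
```

Contact at the expected floor height (42.2 − 38.2 = 4 mm). I release, rise, then move away so the cameras see everything.

Scaled: -200 mm / 1000 = -0.2, -185 mm / 1000 = -0.185.

Emit:
drive_tool:
  series:
    - [[0.5, 0, 0, 0, 0], [0.7, 0, 0, 0, 0], [1, 0, 0, 0, 0], [1, 0, 0, 0, 0], [1, 0, 0, 0, 0], [1, 0, 0, -0.02, 0], [1, 0, 0, -0.05, 0], [1, 0, 0, -0.085, 0], [1, 0, 0, -0.12, 0], [1, 0, 0, -0.15, 0], [1, 0, 0, -0.185, 0], [1, 0, 0, -0.2, 0]]

```text
t: 43.25
ee_pos: [0.4613, 0.2792, 0.243]
orientation: [3.139, -0.001, 1.57]
ft_force: [-0.0, -0.1, -0.2]
grip_width: 0.0858
grip_force: 0.0
```

Scaled: -218 mm / 1000 = -0.218, 214 mm / 1000 = 0.214.

Emit:
drive_tool:
  series:
    - [[1, 0.04, -0.02, 0, 0], [1, 0.08, -0.045, 0, 0], [1, 0.12, -0.075, 0, 0], [1, 0.15, -0.11, 0, 0], [1, 0.18, -0.15, 0, 0], [1, 0.2, -0.19, 0, 0], [1, 0.214, -0.218, 0, 0], [1, 0.214, -0.218, 0, 0], [1, 0.214, -0.218, 0, 0]]

```text
t: 44.38
ee_pos: [0.2434, 0.4929, 0.2407]
orientation: [-3.141, 0.001, 1.57]
ft_force: [-0.2, 0.3, -0.0]
grip_width: 0.0852
grip_force: 0.0
```

```bash
python3 - <<'E'
from h import *
a=read_camera("side");b=read_camera("scene")
cv2.imwrite("pics/c11.png",np.vstack([cv2.resize(a[130:270,120:420,::-1],None,fx=2.1,fy=2.1),cv2.resize(b[140:280,130:430,::-1],None,fx=2.1,fy=2.1)]))
E
```

```text
(no output)
```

View pics/c11.png

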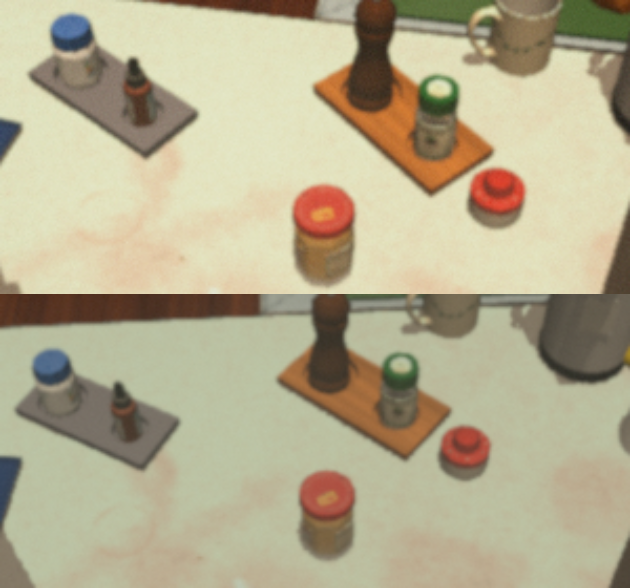

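All four things stand upright in their wells, and the honey jar and timer are unmoved. I hand in.

```bash
python3 -c "
from workcell import hand_in
print(hand_in())"
```

```text
the job is handed in; nothing more can be done
None
```

The job is handed in at about 44 s on the robot's clock: the pepper mill, spice jar, pill bottle and dropper bottle each stand upright in their own wells, and the honey jar and kitchen timer stand where they were.

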